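Clear crucible shards with the bench scraper

ROBOT

A 7-joint arm with a two-finger parallel gripper is mounted at the origin on the work surface. World frame = base frame: x ahead of the robot, y to its left, z up, the work surface at z = 0. Lengths are in m, angles in rad, forces in N, time in s.
With the tool pointing down it reaches from about 0.4 to 0.85 m from the base axis. Payload 10.4 kg.
Tool frame: the origin (TCP) lies between the finger pads; the fingertips stand manip.tip_extent ahead of it and the grasp point (between the pads) lies 6 mm ahead of it (manip.tip_extent is the distance from the TCP to the fingertips, in m); z points along the fingers, y is the line along which they close (so a half turn about z gives the same grasp; the last joint's range is limited). The gripper opens to 85 mm and grips with 20 to 120 N. Pads are 22 mm wide; open, the fingers measure 114 mm over their backs; the gripper's body (76 mm by 85 mm) begins 54 mm behind the grasp point. The pads swing forward as they close: fully open they stand 13 mm farther back than shut.
Start: joints at [-1.192, 0.332, -0.065, 1.46, 0.022, 1.35, -0.088], TCP at [0.244, 0.575, 0.256] pointing down, gripper open.
Joint ranges: [-2.6, 2.6], [-0.5, 2.12], [-1.47, 1.34], [0.16, 2.42], [-1.27, 4.41], [0.06, 2.06], [-2.6, 2.6]. Speed limits (rad/s): [2.22, 2.22, 2.79, 2.79, 3.14, 3.14, 3.14].

INTERFACE

Orientations are given as a unit quaternion [x, y, z, w].
In Python, from workcell import get_obs, optics, workorder, manip gives the robot as it stands.
- The arm moves only by the tool jog_arm, never from a script. Its argument "increments" is a list of rows, each a list of 7 numbers: the shift along the tool's x, y, z in m, then the turn, a rotation vector about the tool's x, y, z in rad, then the opening, from -1 (shut) to 1 (fully open). A call has 1 to 5 rows; each row is the pose to reach, as a shift and turn from the pose commanded when the call began, along the tool's axes at that moment; what a row does not reach only later rows make up. A row lasts 1/12 s, in which the tool goes at most 41.7 mm and 7.16 degrees, less where a joint would pass 70% of its speed; a pose out of reach is approached as far as the arm can. A call with a gripper value outside its range is refused whole. The fingers move at their own pace and stop on an object; "grip_force" is the grip in N (left out, the last holds). Time passes only in rows, so rows that repeat a pose let the fingers close. It gives the time, the measured TCP pose, the force, the opening and the grip force at its end, in the units of the state.
- get_obs(): the state, without advancing time (a new reading comes with each control period).
- optics.camera(name): name is "scene" or "top"; returns a dict with "color" (400x640x3 uint8, red, green, blue), "depth" (400x640 float32, m along the optical axis (not along the pixel's ray), 0 where there is no reading), "K" (3x3 intrinsics, pixels), "R" (3x3) and "t" (3): a world point X has camera coordinates R X + t. Camera axes: x right, y down, z forward; pixel columns grow to the right and rows downward; lengths in m; the calibration is good to about 2 mm. A picture is of the moment at which its call begins.
- workorder.hand_in(): hands the job in; it is judged then, once.
The state is a dict: "clock": time; "joint_pos": joint angles; "joint_velocities": joint speeds; "tau": joint torques, N m; "position": TCP position; "ee_rot": TCP orientation; "ft_force": force on the tool from outside, world axes, zero at the start; "torque": the same for the moment, N m; "grip_width": opening from 0.0 (shut) to 1.0 (fully open); "grasp_force": force on a finger pad.
Only numpy, scipy, OpenCV 4.12 (cv2) and the standard library are available. Lean on these libraries where they do the work, as an engineer would, in place of code of your own. Each camera call takes 0.05 s, during which the arm holds its last target. There are 200 camera calls.

TASK

A crucible has broken on the green plate. Pull the yellow-handled scraper out of the leaning holder, sweep all four white shards off the plate into the red waste tray with it (the shards are sharp: neither gripper nor arm may touch them), then put the scraper back, blade down and fully home, in the empty slot of the holder and let go. Leave the other tools, the good crucible, the bottles, the jar and the flask as they stand.

Things in the scene. Friction and masses are not known exactly. Their poses are not given: they have to be found in the camera images.
- holder: Fixed grey and blue holder, 266 mm wide (its y), with a row of three open slots on a dark foot 120 x 266 x 10 mm. Origin: on the table 60 mm to the -x side of the row, z up, y along the row. The slots and the tools in them lean 0.46 rad (26 deg) from vertical, tops towards the holder's -x, the robot's side: the axis from slot floor to mouth is (-0.444, 0, 0.896) in the holder's frame.
- scraper: Scraper: steel blade block 70 wide (its y) x 14 thick (x) x 40 mm tall, then a straight flat yellow handle 24 wide (y) x 14 thick (x), from 40 to 170 mm. Origin: centre of the blade's lower edge; z up the handle. About 0.16 kg, mostly blade. Starts blade down in one of the slots, lying on its -x wall, 5 mm off the slot's axis. Grip across the 14 mm, about 140 mm from the blade edge.
- plate: Fixed raised work plate: green slab 140 (x) x 150 (y) mm, top 47 mm above the table. Origin: centre of its base on the table. Steel rims 10 mm wide, 7 mm high along the two edges x = +-65 mm (120 mm clear between them); the ends y = +-75 mm are open and overhang the trays by 8 mm.
- waste_tray: Fixed red open waste tray 140 (x) x 100 (y) x 30 mm, walls and floor 4 mm, tucked under one open end of the plate (either end) with its axes parallel to the plate's; its centre is 117 mm from the plate's centre. Origin: centre of its underside on the table.
- clean_tray: Fixed blue open tray for good parts, same size, at the other end of the plate, a good crucible standing in it. Origin: centre of its underside.
- brush: Bystander in another slot: brush with black head 60 x 14 x 30 mm, wooden handle 20 mm wide, 150 mm long in all. Origin: centre of its lower edge, z along the handle.
- spatula: Bystander in another slot: dark steel paddle 44 x 14 x 50 mm, red handle 14 mm wide, 145 mm long in all. Origin: centre of its lower edge, z along the handle.
- crucible: Bystander: good white crucible, 42 mm across, 45 mm tall, standing in the blue tray. Origin: centre of its underside, z up.
- flask: Bystander: conical glass flask, 60 mm across at the foot, 140 mm tall, standing between plate and holder. Origin: centre of its underside, z up.
- wash_bottle: Bystander: white bottle with red cap, 60 mm across, 150 mm tall. Origin: centre of its underside, z up.
- amber_jar: Bystander: amber jar, 52 mm across, 65 mm tall, between the robot and the holder. Origin: centre of its underside, z up.
- tall_bottle: Bystander: amber bottle with blue cap, 54 mm across, 150 mm tall, behind the plate. Origin: centre of its underside, z up.
- slot0 (a point): Centre of the floor of slot 0 (0 at the holder's -y end, 2 at +y; pitch 87 mm), 30 mm above the table. Inside, the slot is 82 mm wide (y) and 24 mm across; along its leaning axis the -x wall is 85 mm long, the +x wall and partitions 55 mm; walls 5 mm thick.
- slot1 (a point): Centre of the floor of slot 1 (0 at the holder's -y end, 2 at +y; pitch 87 mm), 30 mm above the table. Inside, the slot is 82 mm wide (y) and 24 mm across; along its leaning axis the -x wall is 85 mm long, the +x wall and partitions 55 mm; walls 5 mm thick.
- slot2 (a point): Centre of the floor of slot 2 (0 at the holder's -y end, 2 at +y; pitch 87 mm), 30 mm above the table. Inside, the slot is 82 mm wide (y) and 24 mm across; along its leaning axis the -x wall is 85 mm long, the +x wall and partitions 55 mm; walls 5 mm thick.
- shard0: White ceramic shard, about 24 x 18 x 10 mm, 12 g, lying on the green plate. Origin: near the centre of its underside, z up.
- shard1: White ceramic shard, about 20 x 20 x 12 mm, 12 g, lying on the green plate. Origin: near the centre of its underside, z up.
- shard2: White ceramic shard, about 26 x 16 x 10 mm, 12 g, lying on the green plate. Origin: near the centre of its underside, z up.
- shard3: White ceramic shard, about 18 x 22 x 11 mm, 12 g, lying on the green plate. Origin: near the centre of its underside, z up.
Mind the look-alikes: they are no part of the job. Of the things that look like the waste_tray, the middle-sized one is meant.

How it is judged:
By the outcome, as a careful person would: the job done as asked, in the order asked, and still so for the second after the job is handed in, with the robot touching nothing.
It also fails if it takes over 67 s, if anything falls off the work surface, if the arm or the gripper's body presses on something with over 40 N, if the wrist force passes 120 N, or if a joint passes its speed limit or range.

## Working session

There is one attempt and no reset: what is moved stays moved. The work goes in short steps, Python scripts to look and compute and a tool call to move; the robot and the scene stay as the last step left them, time stands still between calls to the robot, and variables do not carry over. Pictures are saved under pics/ and viewed, at most 10 in all, crops included, and the job is handed in when it is done.

Besides the shell and the picture viewer there is one more tool, called after "Call:" in YAML: its name, and indented under it one key for each argument. jog_arm: Moves the arm, as the interface text tells. Its arguments: {"type":"object","properties":{"increments":{"type":"array"},"grip_force":{"type":"number"}},"required":["increments"]}

```bash
mkdir -p pics; ls; python3 - <<'E'
from workcell import get_obs, optics, workorder, manip
import cv2,numpy as np
print(get_obs(), manip.tip_extent)
for n in("scene","top"):
    c=optics.camera(n); np.savez(f"{n}0.npz",**c)
    cv2.imwrite(f"pics/{n}0.png",c["color"][:,:,::-1]); print(n,c["K"],c["R"],c["t"])
E
```

```text
pics
{'clock': 0.0, 'joint_pos': array([-1.19161635,  0.33287229, -0.06469284,  1.46096327,  0.0215684 ,
        1.34990447, -0.08853068]), 'joint_velocities': array([-0.00083523, -0.00081543, -0.00099873,  0.00147356, -0.00083393,
       -0.00063109, -0.00163683]), 'tau': array([ 2.51301790e-04, -6.25436783e+01,  4.93691757e-02, -3.91613102e+01,
        1.62693264e-02,  9.67434811e-03,  3.71010503e-05]), 'position': array([0.2442722 , 0.57490553, 0.25550514]), 'ee_rot': array([ 1.99552688e-01,  9.79886828e-01, -7.15848065e-04, -1.25268793e-04]), 'ft_force': array([-0.45682444, -0.00332387,  0.60566437]), 'torque': array([-0.00376881,  0.08266426,  0.01163919]), 'grasp_force': 0.0, 'grip_width': 0.9992338189531652} 0.025
scene [[366.55480366   0.         321.0249788 ]
 [  0.         366.55480366 197.5103235 ]
 [  0.           0.           1.        ]] [[-0.31499808  0.9490213   0.01160985]
 [ 0.75989819  0.25951562 -0.59599194]
 [-0.56862198 -0.17891401 -0.80290648]] [ 0.15658648 -0.38481887  1.28967957]
top [[368.42662091   0.         315.99149786]
 [  0.         368.42662091 196.64354323]
 [  0.           0.           1.        ]] [[ 0.02887476 -0.99957163 -0.00477577]
 [-0.99627934 -0.02839087 -0.08137223]
 [ 0.08120178  0.00710761 -0.99667234]] [-0.00209922  0.55318436  0.81090792]
```

View pics/scene0.png

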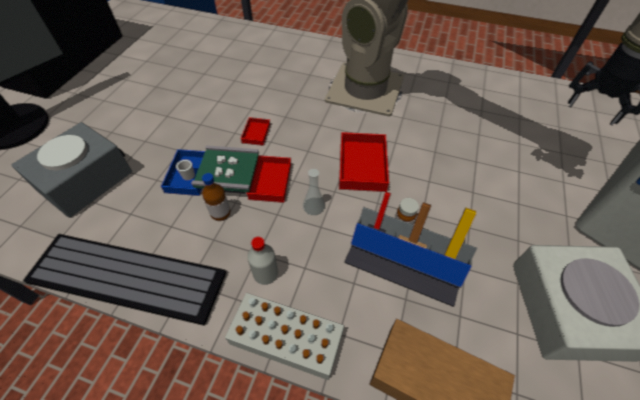

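View pics/top0.png

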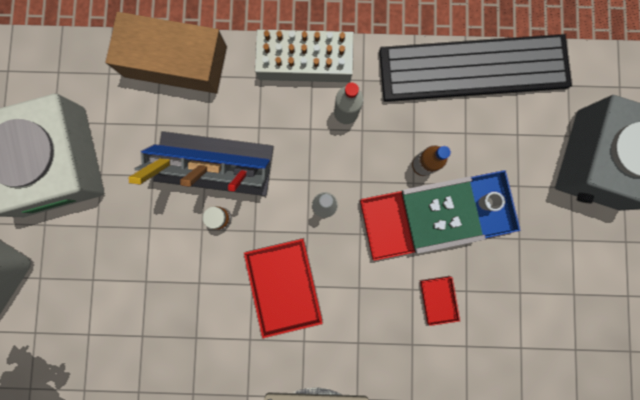

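The waste tray has three red look-alikes in the top view: the large one at (284,288), the small one at (439,300) and the middle one at (386,226). The middle one fits because it is medium-sized and tucked under the plate's open end. The scraper is the yellow handle at (150,170), in the holder's left slot, slot 2. The shards are near (445,213).

```bash
cat > h.py <<'E'
import numpy as np, cv2
def load(n,k=0): return dict(np.load(f"{n}{k}.npz"))
def cloud(c):
    v,u=np.indices(c["depth"].shape); d=c["depth"]; K=c["K"]
    P=np.stack([(u-K[0,2])/K[0,0]*d,(v-K[1,2])/K[1,1]*d,d],-1)
    return (P-c["t"])@c["R"]
def onplane(c,uv,z):
    uv=np.asarray(uv,float).reshape(-1,2)
    r=np.c_[uv,np.ones(len(uv))]@np.linalg.inv(c["K"]).T@c["R"]
    o=-c["R"].T@c["t"]; return o+r*((z-o[2])/r[:,2])[:,None]
def mask(c,lo,hi): return cv2.inRange(cv2.cvtColor(c["color"],cv2.COLOR_RGB2HSV),np.array(lo),np.array(hi))
def blobs(m,amin=20):
    cs,_=cv2.findContours(m,cv2.RETR_EXTERNAL,cv2.CHAIN_APPROX_NONE)
    return sorted([c for c in cs if cv2.contourArea(c)>=amin],key=cv2.contourArea,reverse=True)
def proj(c,X):
    q=np.asarray(X)@c["R"].T+c["t"]; q=q@c["K"].T; return q[...,:2]/q[...,2:]
E
python3 - <<'E'
from h import *
np.set_printoptions(precision=4,suppress=True)
for n in("top","scene"):
    c=load(n); P=cloud(c); print("==",n)
    for nm,lo,hi,z in(("green",(60,60,30),(90,255,255),.047),("red",(0,150,60),(6,255,255),.03),("blue",(105,150,40),(125,255,255),.08),("yellow",(20,150,60),(32,255,255),.15)):
        m=mask(c,lo,hi)
        for b in blobs(m,60):
            w=onplane(c,b[:,0],z)[:,:2].astype(np.float32); r=cv2.minAreaRect(w)
            f=np.zeros_like(m); cv2.drawContours(f,[b],-1,255,-1); f=cv2.erode(f&m,np.ones((3,3)))
            Q=P[(f>0)&(c["depth"]>0)]
            print(nm,cv2.boundingRect(b),"rect c",np.round(r[0],4),"sz",np.round(r[1],4),"ang",round(r[2],2),"z",np.percentile(Q[:,2],[5,50,95]) if len(Q) else None)
            if nm in("blue","yellow") and len(Q)>10:
                q0=Q.mean(0);_,s,vt=np.linalg.svd(Q-q0,full_matrices=False); print("   mean",q0,"axes",vt.ravel(),"rms",s/np.sqrt(len(Q)), "ext",np.ptp((Q-q0)@vt.T,axis=0))
    # shards
    m=mask(c,(0,0,140),(180,60,255))
    for b in blobs(m,5):
        w=onplane(c,b[:,0],.057)
        x,y=w[:,:2].mean(0)
        if .3<x<.8 and -.5<y<-.15: print("white",cv2.boundingRect(b),w.min(0)[:2],w.max(0)[:2])
t=load("top"); s=load("scene")
a=cv2.resize(t["color"][130:270,340:540],None,fx=4,fy=4,interpolation=cv2.INTER_CUBIC)[:560]
cv2.imwrite("pics/crop1.png",a[:,:,::-1])
a=cv2.resize(t["color"][120:240,110:290],None,fx=4,fy=4,interpolation=cv2.INTER_CUBIC)
cv2.imwrite("pics/crop2.png",a[:,:,::-1])
E
```

```text
== top
green (403, 182, 79, 66) rect c [ 0.5202 -0.2631] sz [0.1172 0.1507] ang 12.95 z [0.0448 0.0471 0.0493]
green (22, 199, 52, 14) rect c [0.514  0.6032] sz [0.0092 0.114 ] ang 17.1 z [0.0519 0.0582 0.0647]
red (245, 239, 77, 99) rect c [0.3502 0.0815] sz [0.189 0.136] ang 14.97 z [0.0035 0.006  0.0384]
red (360, 192, 55, 68) rect c [ 0.4926 -0.1455] sz [0.1375 0.0949] ang 13.19 z [0.0018 0.0043 0.0096]
red (421, 277, 38, 48) rect c [ 0.3324 -0.2629] sz [0.0961 0.0701] ang 10.24 z [0.0007 0.0032 0.0159]
red (228, 170, 18, 21) rect c [0.5839 0.1927] sz [0.0195 0.0557] ang 50.78 z [0.095  0.1399 0.1596]
red (345, 83, 13, 14) rect c [ 0.8014 -0.0595] sz [0.0307 0.0276] ang 1.29 z [0.148  0.1497 0.1521]
blue (471, 171, 48, 67) rect c [ 0.5436 -0.3601] sz [0.1283 0.0761] ang 13.27 z [0.0019 0.0046 0.0233]
   mean [ 0.5467 -0.3968  0.0071] axes [-0.9782 -0.2072  0.0149  0.2073 -0.9692  0.1326  0.013  -0.1328 -0.9911] rms [0.0445 0.0222 0.0058] ext [0.1334 0.0712 0.0384]
blue (143, 145, 126, 23) rect c [0.6281 0.251 ] sz [0.2678 0.0219] ang 84.18 z [0.0479 0.0701 0.0869]
   mean [0.6299
[... 3540 characters left out ...]
 34) [ 0.5242 -0.5174] [ 0.6267 -0.4143]
white (203, 103, 46, 29) [ 0.2957 -0.4064] [ 0.4011 -0.3007]
white (170, 95, 46, 29) [ 0.2953 -0.5183] [ 0.4023 -0.4122]
white (184, 127, 48, 23) [ 0.4096 -0.405 ] [ 0.5041 -0.3021]
white (237, 110, 46, 31) [ 0.2947 -0.2934] [ 0.4011 -0.1875]
white (228, 135, 40, 20) [ 0.4096 -0.2922] [ 0.4588 -0.1876]
white (226, 169, 7, 7) [ 0.5343 -0.2534] [ 0.5559 -0.236 ]
white (215, 167, 7, 8) [ 0.5384 -0.2829] [ 0.5622 -0.2669]
white (228, 157, 9, 5) [ 0.4923 -0.2658] [ 0.5092 -0.2452]
white (217, 156, 8, 5) [ 0.4978 -0.2994] [ 0.5156 -0.2795]
white (160, 173, 5, 7) [ 0.6037 -0.4062] [ 0.6249 -0.398 ]
white (182, 160, 10, 10) [ 0.5422 -0.3842] [ 0.5725 -0.3524]
```

View pics/crop1.png

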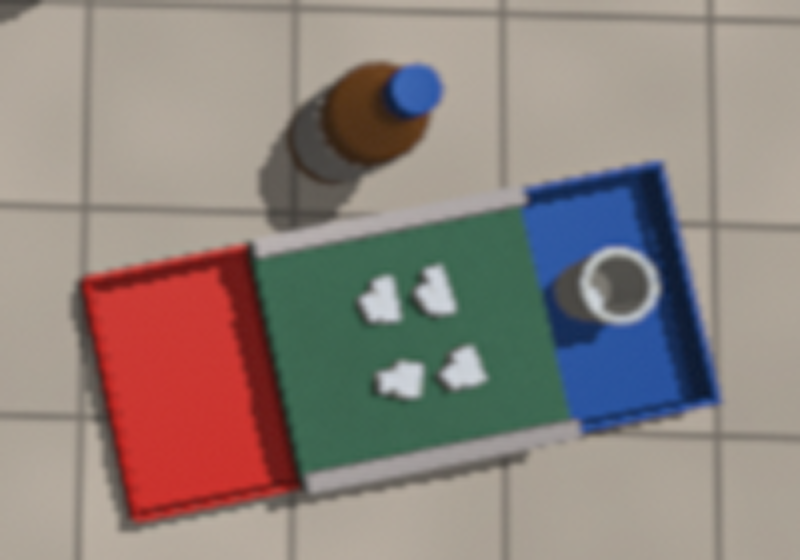

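View pics/crop2.png

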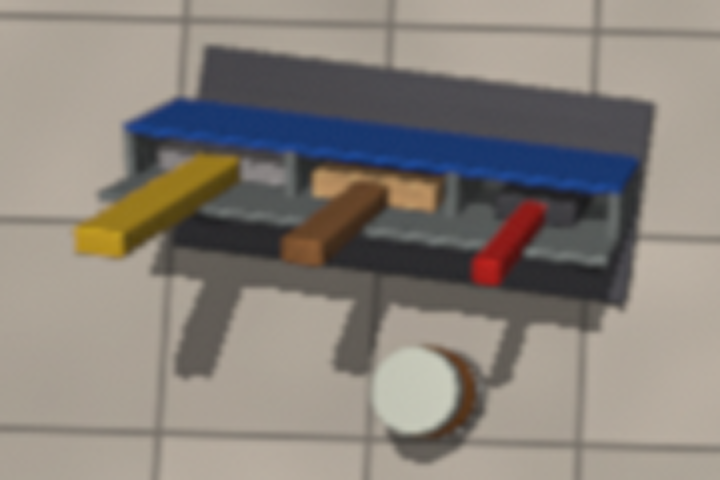

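Crop 1 shows the middle-sized red tray, measured at 137 x 95 mm, under the plate's left end, with four shards between crop pixels (360,265) and (490,400). Crop 2 shows the yellow scraper in the left slot with its tip at (100,240); the brush and spatula fill the other two slots. The sizes, heights and lean match the description.

```bash
cat > g.py <<'E'
import numpy as np
from scipy.spatial.transform import Rotation as Ro
from workcell import get_obs
unit=lambda v:np.array(v)/np.linalg.norm(v)
psi=-0.102; hx=np.array([np.cos(psi),np.sin(psi),0]); hy=np.array([-np.sin(psi),np.cos(psi),0]); zz=np.array([0,0,1.])
a=unit(-.444*hx+.896*zz); n=np.cross(hy,a)          # scraper axis, thin axis(+x)
B=np.array([.6358,.3397,.0277])                       # blade-edge centre in slot
RH=np.c_[np.cross(n,-a),n,-a]                         # tool at holder
th=np.deg2rad(13.0); px=np.array([np.cos(th),np.sin(th),0]); py=np.array([-np.sin(th),np.cos(th),0])
PC=np.array([.5202,-.2634,.047])
RP=np.c_[np.cross(-py,-zz),-py,-zz]                   # tool at plate
def rel(p,R,show=True):
    o=get_obs(); C=Ro.from_quat(o["ee_rot"]).as_matrix()
    d=C.T@(np.array(p)-o["position"]); r=Ro.from_matrix(C.T@R).as_rotvec()
    print("t",round(o["clock"],2),"rel",np.round(d,4),np.round(r,3),"target",np.round(p,4))
E
python3 - <<'E'
from g import *
print(a,n); rel(B+.25*a,RH); rel(B+.146*a,RH)
E
```

```text
[-0.44170291  0.0452106   0.8960215 ] [ 0.89136444 -0.0912358   0.44401066]
t 0.1 rel [-0.3462 -0.0962  0.0041] [-0.397 -0.291  1.247] target [0.5254 0.351  0.2517]
t 0.1 rel [-0.3904 -0.0824  0.0972] [-0.397 -0.291  1.247] target [0.5713 0.3463 0.1585]
```

Call:
jog_arm:
  increments:
    - [-0.346,-0.096,-0.02,-0.397,-0.291,1.247,1]
    - [-0.346,-0.096,-0.02,-0.397,-0.291,1.247,1]
    - [-0.346,-0.096,-0.02,-0.397,-0.291,1.247,1]
    - [-0.346,-0.096,-0.02,-0.397,-0.291,1.247,1]
    - [-0.346,-0.096,-0.02,-0.397,-0.291,1.247,1]
  grip_force: 80

```text
clock: 0.52
position: [0.4086, 0.4438, 0.2679]
ee_rot: [0.473, 0.874, 0.077, 0.084]
ft_force: [-0.6, 0.2, 0.6]
grip_width: 1.003
grasp_force: 0.0
```

```bash
python3 -c "
from g import *
rel(B+.25*a,RH)"
```

```text
t 0.52 rel [-0.1396  0.0413  0.0364] [-0.21  -0.155  0.66 ] target [0.5254 0.351  0.2517]
```

Call:
jog_arm:
  increments:
    - [-0.12,0.036,0.03,-0.18,-0.13,0.57,1]
    - [-0.12,0.036,0.03,-0.18,-0.13,0.57,1]
    - [-0.12,0.036,0.03,-0.18,-0.13,0.57,1]
    - [-0.12,0.036,0.03,-0.18,-0.13,0.57,1]
    - [-0.12,0.036,0.03,-0.18,-0.13,0.57,1]

```text
clock: 0.93
position: [0.5106, 0.3629, 0.2548]
ee_rot: [0.695, 0.686, 0.143, 0.157]
ft_force: [-1.0, 0.3, -0.3]
grip_width: 0.999
grasp_force: 0.0
```

```bash
python3 -c "
from g import *
rel(B+.25*a,RH);rel(B+.146*a,RH)"
```

```text
t 0.93 rel [-0.0116  0.0123  0.0092] [-0.031 -0.022  0.085] target [0.5254 0.351  0.2517]
t 0.93 rel [-0.014   0.0153  0.1132] [-0.031 -0.022  0.085] target [0.5713 0.3463 0.1585]
```

Call:
jog_arm:
  increments:
    - [0,0,0,0,0,0,1]
    - [0,0,0,0,0,0,1]

```text
clock: 1.1
position: [0.5073, 0.3673, 0.2548]
ee_rot: [0.689, 0.693, 0.143, 0.156]
ft_force: [0.3, -0.3, -0.2]
grip_width: 1.001
grasp_force: 0.0
```

```bash
python3 -c "
from g import *
rel(B+.25*a,RH);rel(B+.146*a,RH)"
```

```text
t 1.1 rel [-0.0163  0.0151  0.0105] [-0.034 -0.027  0.101] target [0.5254 0.351  0.2517]
t 1.1 rel [-0.0193  0.0185  0.1145] [-0.034 -0.027  0.101] target [0.5713 0.3463 0.1585]
```

Call:
jog_arm:
  increments:
    - [-0.016,0.015,0.01,-0.034,-0.027,0.101,1]
    - [-0.017,0.016,0.02,-0.034,-0.027,0.101,1]
    - [-0.018,0.017,0.055,-0.034,-0.027,0.101,1]
    - [-0.019,0.018,0.09,-0.034,-0.027,0.101,1]
    - [-0.019,0.018,0.1,-0.034,-0.027,0.101,1]

```text
clock: 1.52
position: [0.5658, 0.3436, 0.1668]
ee_rot: [0.723, 0.652, 0.15, 0.17]
ft_force: [-0.6, -1.0, -1.2]
grip_width: 1.003
grasp_force: 0.0
```

```bash
python3 - <<'E'
from g import *
from workcell import optics
import h
rel(B+.146*a,RH)
for nm in("top","scene"):
    c=optics.camera(nm); np.savez(nm+"1.npz",**c)
    P=h.cloud(c); m=h.mask(c,(20,150,60),(32,255,255))
    bs=h.blobs(m,20); b=[b for b in bs if 90<b[:,0,0].mean()<500]
    print([h.cv2.boundingRect(x) for x in b])
import cv2
a1=cv2.resize(np.hstack([h.load("top",1)["color"][100:240,90:230],h.load("scene",1)["color"][160:300,390:530]]),None,fx=2.8,fy=2.8,interpolation=2)
cv2.imwrite("pics/g1.png",a1[:,:,::-1])
E
```

```text
t 1.52 rel [0.0033 0.001  0.0097] [-0.003  0.006  0.   ] target [0.5713 0.3463 0.1585]
[(131, 159, 38, 25)]
[(445, 226, 22, 32)]
```

View pics/g1.png

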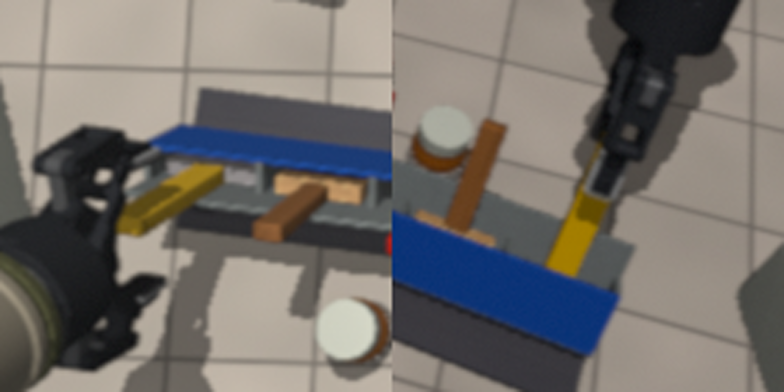

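The picture shows the open fingers on either side of the yellow handle. In the left half the tip at (130,225) lies between the finger pads, and the right half shows them aligned, so I'll close.

Call:
jog_arm:
  increments:
    - [0.003,0.001,0.01,-0.003,0.006,0,1]
    - [0.003,0.001,0.01,-0.003,0.006,0,-1]
    - [0.003,0.001,0.01,-0.003,0.006,0,-1]
    - [0.003,0.001,0.01,-0.003,0.006,0,-1]
    - [0.003,0.001,0.01,-0.003,0.006,0,-1]
  grip_force: 80

```text
clock: 2.03
position: [0.5714, 0.349, 0.1646]
ee_rot: [0.724, 0.651, 0.157, 0.169]
ft_force: [0.1, -0.8, 0.3]
grip_width: 0.452
grasp_force: 0.0
```

Call:
jog_arm:
  increments:
    - [0,0,0,0,0,0,-1]
    - [0,0,0,0,0,0,-1]
    - [0,0,0,0,0,0,-1]
    - [0,0,0,0,0,0,-1]
    - [0,0,0,0,0,0,-1]

```text
clock: 2.45
position: [0.5711, 0.349, 0.164]
ee_rot: [0.724, 0.651, 0.157, 0.168]
ft_force: [-6.2, -0.1, 6.3]
grip_width: 0.156
grasp_force: 79.2
```

```bash
python3 -c "
from g import *
rel(B+.146*a,RH); o=get_obs(); print(o); np.savez('grasp.npz',p=o['position'],q=o['ee_rot'])"
```

```text
t 2.45 rel [-0.0027 -0.002   0.0051] [ 0.004 -0.006 -0.005] target [0.5713 0.3463 0.1585]
{'clock': 2.45, 'joint_pos': array([-1.00834475,  0.29983109,  0.26565455,  1.79521821,  0.38476918,
        0.7803378 , -1.10976874]), 'joint_velocities': array([ 0.00112815, -0.00091785,  0.00037215, -0.00024553, -0.0013157 ,
       -0.00087527, -0.0005106 ]), 'tau': array([ 1.84753664e+00, -5.18378985e+01,  6.00810483e+00, -3.57708228e+01,
        2.09056355e+00, -1.85018331e+00, -9.54401912e-03]), 'position': array([0.57107519, 0.34896424, 0.16398035]), 'ee_rot': array([0.72360129, 0.65072934, 0.15675517, 0.16846461]), 'ft_force': array([-6.2281405 , -0.08135444,  6.2845886 ]), 'torque': array([-0.10414899,  1.34000474, -0.06492134]), 'grasp_force': 79.18689966201782, 'grip_width': 0.15572771860381573}
```

Call:
jog_arm:
  increments:
    - [0,0.002,-0.01,0,0,0,-1]
    - [0,0.003,-0.035,0,0,0,-1]
    - [0,0.003,-0.065,0,0,0,-1]
    - [0,0.003,-0.095,0,0,0,-1]
    - [0,0.003,-0.12,0,0,0,-1]

```text
clock: 2.87
position: [0.5199, 0.3528, 0.2744]
ee_rot: [0.724, 0.65, 0.157, 0.169]
ft_force: [0.8, 0.3, -1.7]
grip_width: 0.156
grasp_force: 78.2
```

```bash
python3 - <<'E'
from g import *
# over start of pass 1: blade edge at PC+.022px-.055py
s=.151
for x in(.022,-.022):
  for z in (.19,.01): rel(PC+x*px-.055*py+(z+s)*zz,RP)
E
```

```text
t 2.87 rel [-0.6567  0.1458 -0.0597] [ 0.399 -0.294  1.214] target [ 0.554 -0.312  0.388]
t 2.87 rel [-0.6581  0.0651  0.1012] [ 0.399 -0.294  1.214] target [ 0.554 -0.312  0.208]
t 2.87 rel [-0.6711  0.1087 -0.0784] [ 0.399 -0.294  1.214] target [ 0.5111 -0.3219  0.388 ]
t 2.87 rel [-0.6725  0.028   0.0825] [ 0.399 -0.294  1.214] target [ 0.5111 -0.3219  0.208 ]
```

Call:
jog_arm:
  increments:
    - [0,0.02,-0.036,0,0,0,-1]
    - [0,0.036,-0.072,0,0,0,-1]
    - [-0.04,0.046,-0.09,0.04,-0.03,0.12,-1]
    - [-0.08,0.05,-0.09,0.08,-0.06,0.24,-1]
    - [-0.12,0.058,-0.09,0.12,-0.09,0.36,-1]

```text
clock: 3.28
position: [0.5185, 0.2318, 0.3796]
ee_rot: [0.84, 0.515, 0.115, 0.124]
ft_force: [0.9, -0.5, -2.5]
grip_width: 0.153
grasp_force: 78.3
```

```bash
python3 - <<'E'
from g import *
rel(PC+.022*px-.055*py+(.19+.151)*zz,RP)
E
```

```text
t 3.28 rel [-0.4699  0.2712  0.0525] [ 0.283 -0.208  0.864] target [ 0.554 -0.312  0.388]
```

Call:
jog_arm:
  increments:
    - [-0.47,0.27,0.05,0.28,-0.21,0.86,-1]
    - [-0.47,0.27,0.05,0.28,-0.21,0.86,-1]
    - [-0.47,0.27,0.05,0.28,-0.21,0.86,-1]
    - [-0.47,0.27,0.05,0.28,-0.21,0.86,-1]
    - [-0.47,0.27,0.05,0.28,-0.21,0.86,-1]

```text
clock: 3.7
position: [0.5323, 0.0225, 0.3832]
ee_rot: [0.966, 0.252, 0.038, 0.044]
ft_force: [1.4, 0.4, -2.1]
grip_width: 0.158
grasp_force: 78.4
```

```bash
python3 - <<'E'
from g import *
rel(PC+.022*px-.055*py+(.19+.151)*zz,RP)
E
```

```text
t 3.7 rel [-0.1446  0.3018  0.019 ] [ 0.096 -0.066  0.283] target [ 0.554 -0.312  0.388]
```

Call:
jog_arm:
  increments:
    - [-0.135,0.285,0.02,0.09,-0.06,0.25,-1]
    - [-0.135,0.285,0.02,0.09,-0.06,0.25,-1]
    - [-0.135,0.285,0.02,0.09,-0.06,0.25,-1]
    - [-0.135,0.285,0.02,0.09,-0.06,0.25,-1]
    - [-0.135,0.285,0.02,0.09,-0.06,0.25,-1]

```text
clock: 4.12
position: [0.548, -0.1856, 0.3852]
ee_rot: [0.991, 0.132, 0.003, 0.004]
ft_force: [0.6, 1.0, -1.8]
grip_width: 0.151
grasp_force: 78.5
```

Call:
jog_arm:
  increments:
    - [-0.0,0.09,0.0,0,0,0,-1]
    - [0,0.09,0.0,0,0,0,-1]
    - [0,0.09,0.0,0,0,0,-1]
    - [0,0.09,0.0,0,0,0,-1]
    - [0,0.09,0.0,0,0,0,-1]

```text
clock: 4.53
position: [0.5717, -0.2704, 0.3853]
ee_rot: [0.991, 0.131, 0.003, 0.004]
ft_force: [-0.2, 1.2, -1.7]
grip_width: 0.154
grasp_force: 79.2
```

```bash
python3 - <<'E'
from g import *
rel(PC+.022*px-.055*py+(.19+.151)*zz,RP)
E
```

```text
t 4.53 rel [-0.0279  0.0356 -0.0025] [ 0.008 -0.005  0.037] target [ 0.554 -0.312  0.388]
```

Call:
jog_arm:
  increments:
    - [-0.028,0.036,0,0.008,-0.005,0.037,-1]
    - [-0.028,0.036,0.02,0.008,-0.005,0.037,-1]
    - [-0.028,0.036,0.06,0.008,-0.005,0.037,-1]
    - [-0.028,0.036,0.1,0.008,-0.005,0.037,-1]
    - [-0.028,0.036,0.13,0.008,-0.005,0.037,-1]

```text
clock: 4.95
position: [0.5554, -0.3102, 0.2533]
ee_rot: [0.993, 0.115, 0.0, -0.001]
ft_force: [0.7, -0.1, -0.8]
grip_width: 0.155
grasp_force: 79.2
```

Call:
jog_arm:
  increments:
    - [0,0,0.01,0,0,0,-1]
    - [0,0,0.01,0,0,0,-1]

```text
clock: 5.12
position: [0.5552, -0.3104, 0.2439]
ee_rot: [0.993, 0.115, -0.001, -0.001]
ft_force: [-0.0, -0.7, -0.5]
grip_width: 0.154
grasp_force: 79.0
```

```bash
python3 - <<'E'
from g import *
from workcell import optics
import h,cv2
rel(PC+.022*px-.055*py+(.01+.151)*zz,RP)
c=optics.camera("scene"); np.savez("scene2.npz",**c)
i=c["color"].copy()
cv2.imwrite("pics/s2.png",cv2.resize(i[100:220,150:310],None,fx=5,fy=5,interpolation=2)[:,:,::-1])
# expected blade-edge corners projection
o=get_obs(); R=Ro.from_quat(o["ee_rot"]).as_matrix(); e=o["position"]+.151*R[:,2]
print("edge",e, [h.proj(c,e+u*R[:,0]-w*R[:,1]-k*R[:,2]) for u in(-.035,.035) for w in (-.007,.007) for k in (0,.04)])
E
```

```text
t 5.12 rel [-0.0015  0.0014  0.0359] [-0.003  0.002  0.003] target [ 0.554 -0.312  0.208]
edge [ 0.55601282 -0.31144451  0.095301  ] [array([201.7769395 , 149.16859568]), array([197.89042882, 138.23177744]), array([206.95076162, 149.55630552]), array([203.23810128, 138.62540105]), array([193.95580208, 168.98839761]), array([189.61054319, 158.25218769]), array([199.35568977, 169.40682446]), array([195.20007828, 158.67803853])]
```

View pics/s2.png

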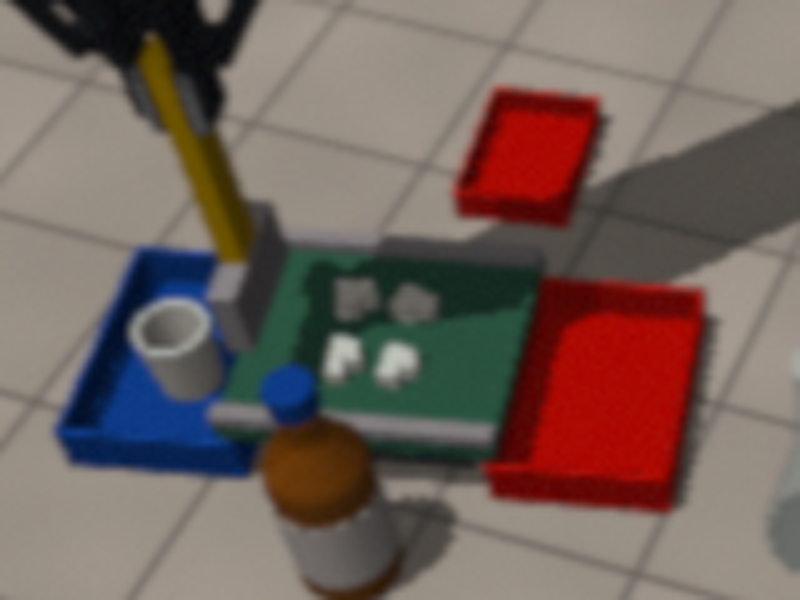

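The blade hangs upright over the plate's blue-tray end. Its near lower corner is at full-image pixel (198,170), against a predicted (199,169). The shards are at crop (330-440, 275-385), ahead of the blade.

Call:
jog_arm:
  increments:
    - [-0.001,0.001,0.02,-0.003,0.002,0.003,-1]
    - [-0.001,0.001,0.038,-0.003,0.002,0.003,-1]
    - [-0.001,0.001,0.042,-0.003,0.002,0.003,-1]
    - [-0.001,0.001,0.044,-0.003,0.002,0.003,-1]
    - [-0.001,0.001,0.045,-0.003,0.002,0.003,-1]

```text
clock: 5.58
position: [0.5555, -0.3144, 0.2025]
ee_rot: [0.994, 0.112, 0.003, 0.002]
ft_force: [-1.2, 0.5, -0.2]
grip_width: 0.153
grasp_force: 79.0
```

Call:
jog_arm:
  increments:
    - [0,0,0.0,0,0,0,-1]
    - [0,0,0.0,0,0,0,-1]

```text
clock: 5.75
position: [0.5553, -0.3145, 0.202]
ee_rot: [0.994, 0.112, 0.002, 0.002]
ft_force: [-0.2, 0.2, 0.1]
grip_width: 0.152
grasp_force: 79.0
```

Call:
jog_arm:
  increments:
    - [0,0,0.001,0,0,0,-1]
    - [0,0,0.002,0,0,0,-1]
    - [0,0,0.003,0,0,0,-1]
    - [0,0,0.003,0,0,0,-1]

```text
clock: 6.08
position: [0.5548, -0.3144, 0.1979]
ee_rot: [0.994, 0.112, 0.002, 0.002]
ft_force: [-0.4, -0.6, 2.1]
grip_width: 0.152
grasp_force: 79.7
```

```bash
python3 - <<'E'
from g import *
rel(PC+.021*px-.05*py+(.0015+.151)*zz,RP)
rel(PC+.021*px+.1*py+(.0015+.151)*zz,RP)
print(get_obs()["ft_force"])
E
```

```text
t 6.08 rel [-0.0012 -0.0074 -0.0017] [ 0.004 -0.003 -0.002] target [ 0.5519 -0.3074  0.1995]
t 6.08 rel [-0.0016 -0.1574 -0.0022] [ 0.004 -0.003 -0.002] target [ 0.5182 -0.1612  0.1995]
[-0.43903005 -0.57318784  2.09492981]
```

Call:
jog_arm:
  increments:
    - [-0.001,-0.008,-0.0015,0.004,-0.003,-0.002,-1]
    - [-0.001,-0.02,-0.0015,0.004,-0.003,-0.002,-1]
    - [-0.001,-0.032,-0.0015,0.004,-0.003,-0.002,-1]
    - [-0.001,-0.044,-0.0015,0.004,-0.003,-0.002,-1]
    - [-0.001,-0.057,-0.0015,0.004,-0.003,-0.002,-1]

```text
clock: 6.5
position: [0.5406, -0.258, 0.1987]
ee_rot: [0.994, 0.113, -0.0, -0.0]
ft_force: [0.7, -0.1, -1.5]
grip_width: 0.153
grasp_force: 79.3
```

Call:
jog_arm:
  increments:
    - [0,-0.013,0,0,0,0,-1]
    - [0,-0.026,0,0,0,0,-1]
    - [0,-0.039,0,0,0,0,-1]
    - [0,-0.052,0,0,0,0,-1]
    - [0,-0.063,0,0,0,0,-1]

```text
clock: 6.92
position: [0.5264, -0.1961, 0.1988]
ee_rot: [0.994, 0.113, -0.0, -0.001]
ft_force: [-0.5, -0.3, -1.5]
grip_width: 0.155
grasp_force: 79.1
```

```bash
python3 - <<'E'
from g import *
from workcell import optics
import cv2
rel(PC+.021*px+.1*py+(.0015+.151)*zz,RP)
print(get_obs()["ft_force"])
c=optics.camera("scene")
cv2.imwrite("pics/s3.png",cv2.resize(c["color"][100:220,150:310],None,fx=4,fy=4,interpolation=2)[:,:,::-1])
E
```

```text
t 6.92 rel [-0.0002 -0.0358 -0.0007] [-0.001  0.001  0.001] target [ 0.5182 -0.1612  0.1995]
[-0.52377839 -0.27677989 -1.54965242]
```

View pics/s3.png

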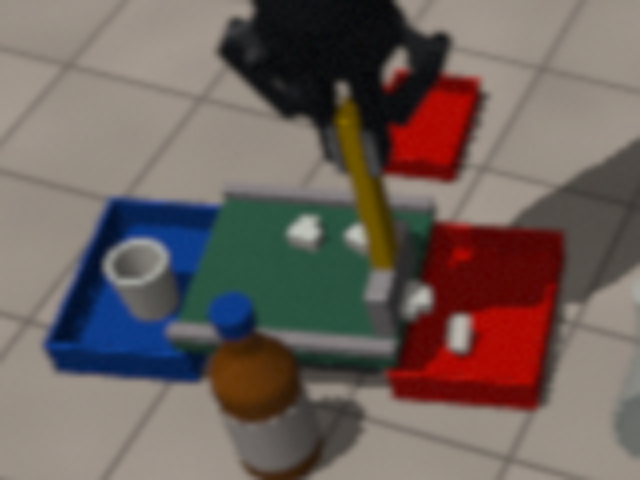

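One shard is in the red tray at crop (460,333) and one is going over the edge at (415,300). Two remain on the plate at (305,232) and (358,237).

Call:
jog_arm:
  increments:
    - [0,-0.012,0,0,0,0,-1]
    - [0,-0.024,0,0,0,0,-1]
    - [0,-0.034,0,0,0,0,-1]
    - [0,-0.034,-0.02,0,0,0,-1]
    - [0,-0.02,-0.05,0,0,0,-1]

```text
clock: 7.38
position: [0.5211, -0.1744, 0.2471]
ee_rot: [0.993, 0.115, -0.003, -0.002]
ft_force: [1.5, -0.3, -2.0]
grip_width: 0.152
grasp_force: 79.2
```

```bash
python3 - <<'E'
from g import *
from workcell import optics
import h
rel(PC-.021*px-.055*py+(.05+.151)*zz,RP)
rel(PC-.021*px-.055*py+(.0015+.151)*zz,RP)
for nm in("scene","top"):
    c=optics.camera(nm)
    for b in h.blobs(h.mask(c,(0,0,110),(180,70,255)),4):
        for z in(.057,.014):
            w=h.onplane(c,b[:,0],z); q=(w-PC)@np.c_[px,py]
            if np.ptp(q[:,0])<.05 and np.ptp(q[:,1])<.05 and abs(q[:,0].mean())<.06 and abs(q[:,1].mean())<.18: print(nm,h.cv2.boundingRect(b),z,q.min(0),q.max(0))
E
```

```text
t 7.38 rel [-0.0425  0.1414 -0.0013] [-0.004  0.005  0.004] target [ 0.5121 -0.3217  0.248 ]
t 7.38 rel [-0.0422  0.1416  0.0472] [-0.004  0.005  0.004] target [ 0.5121 -0.3217  0.1995]
scene (176, 160, 16, 14) 0.057 [-0.00229545 -0.13406329] [ 0.04519898 -0.09288398]
scene (221, 153, 9, 8) 0.057 [-0.03873963 -0.02016708] [-0.01248562  0.00161659]
scene (236, 154, 8, 8) 0.057 [-0.03963656  0.01982966] [-0.012842    0.04058844]
scene (248, 156, 6, 7) 0.057 [-0.03538288  0.05497887] [-0.01234949  0.06856407]
scene (269, 181, 7, 8) 0.057 [0.04660803 0.12761603] [0.07068841 0.14198568]
scene (269, 181, 7, 8) 0.014 [0.01241563 0.11716991] [0.03788155 0.13236636]
scene (192, 181, 11, 3) 0.014 [ 0.03342047 -0.09659495] [ 0.04259271 -0.06721195]
scene (260, 181, 4, 5) 0.057 [0.04956806 0.10247252] [0.06304164 0.1102587 ]
scene (260, 181, 4, 5) 0.014 [0.01554598 0.09057967] [0.02979481 0.09881387]
top (379, 211, 18, 13) 0.057 [0.00766503 0.10167037] [0.03082529 0.14076812]
top (379, 211, 18, 13) 0.014 [0.00661816 0.09246441] [0.0310292  0.13367366]
top (427, 225, 11, 13) 0.057 [-0.04314696  0.02083377] [-0.01599067  0.04330688]
top (427, 225, 11, 13) 0.014 [-0.04693797  0.00726217] [-0.01831508  0.03094896]
top (447, 228, 8, 5) 0.057 [-0.04031967 -0.0134913 ] [-0.03028848  0.00123036]
top (447, 228, 8, 5) 0.014 [-0.04395799 -0.02891664] [-0.03338506 -0.01339993]
top (417, 218, 6, 3) 0.057 [-0.00255058  0.04864442] [0.00249549 0.05966356]
top (417, 218, 6, 3) 0.014 [-0.00414916  0.03657475] [0.00116943 0.048189  ]
```

Two shards are in the tray, at plate y +0.095 and +0.125. The other two are at plate x -0.040 to -0.012, so the second pass goes there.

Call:
jog_arm:
  increments:
    - [-0.02,0.04,0,-0.004,0.005,0.004,-1]
    - [-0.042,0.08,0,-0.004,0.005,0.004,-1]
    - [-0.042,0.115,0,-0.004,0.005,0.004,-1]
    - [-0.042,0.14,0,-0.004,0.005,0.004,-1]
    - [-0.042,0.14,0.01,-0.004,0.005,0.004,-1]

```text
clock: 7.9
position: [0.5118, -0.3301, 0.2398]
ee_rot: [0.994, 0.108, 0.003, 0.004]
ft_force: [-0.5, 0.5, -1.2]
grip_width: 0.155
grasp_force: 79.4
```

Call:
jog_arm:
  increments:
    - [0,0,0.015,0,0,0,-1]
    - [0,0,0.026,0,0,0,-1]
    - [0,0,0.033,0,0,0,-1]
    - [0,0,0.033,0,0,0,-1]

```text
clock: 8.23
position: [0.5126, -0.3228, 0.204]
ee_rot: [0.994, 0.111, 0.001, 0.001]
ft_force: [-0.6, 0.2, -1.4]
grip_width: 0.154
grasp_force: 79.3
```

```bash
python3 - <<'E'
from g import *
rel(PC-.021*px-.05*py+(.0015+.151)*zz,RP)
rel(PC-.021*px+.1*py+(.0015+.151)*zz,RP)
print(get_obs()["ft_force"])
E
```

```text
t 8.23 rel [-0.0002 -0.0062  0.0045] [ 0.001 -0.002 -0.003] target [ 0.511  -0.3168  0.1995]
t 8.23 rel [-0.0008 -0.1562  0.0042] [ 0.001 -0.002 -0.003] target [ 0.4772 -0.1707  0.1995]
[-0.64673769  0.21174131 -1.43750563]
```

Call:
jog_arm:
  increments:
    - [0,-0.004,0.003,0,0,0,-1]
    - [0,-0.015,0.0045,0,0,0,-1]
    - [0,-0.028,0.0045,0,0,0,-1]
    - [0,-0.041,0.0045,0,0,0,-1]
    - [0,-0.054,0.0045,0,0,0,-1]

```text
clock: 8.65
position: [0.5013, -0.2704, 0.2017]
ee_rot: [0.994, 0.111, 0.003, 0.002]
ft_force: [-0.7, -1.3, -0.7]
grip_width: 0.154
grasp_force: 79.4
```

Call:
jog_arm:
  increments:
    - [0,-0.013,0,0,0,0,-1]
    - [0,-0.026,0,0,0,0,-1]
    - [0,-0.039,0,0,0,0,-1]
    - [0,-0.052,0,0,0,0,-1]
    - [0,-0.065,0,0,0,0,-1]

```text
clock: 9.07
position: [0.487, -0.207, 0.2016]
ee_rot: [0.994, 0.111, 0.003, 0.001]
ft_force: [-0.1, 0.4, -2.1]
grip_width: 0.153
grasp_force: 79.4
```

Call:
jog_arm:
  increments:
    - [0,-0.013,0,0,0,0,-1]
    - [0,-0.025,0,0,0,0,-1]
    - [0,-0.037,0,0,0,0,-1]
    - [0,-0.037,-0.03,0,0,0,-1]
    - [0,-0.03,-0.07,0,0,0,-1]

```text
clock: 9.48
position: [0.4783, -0.1759, 0.2698]
ee_rot: [0.994, 0.113, 0.0, 0.0]
ft_force: [1.8, 0.0, -1.6]
grip_width: 0.152
grasp_force: 79.1
```

Call:
jog_arm:
  increments:
    - [0,0,-0.04,0,0,0,-1]
    - [0,0,-0.08,0,0,0,-1]
    - [0,0,-0.12,0,0,0,-1]

```text
clock: 9.73
position: [0.4786, -0.1783, 0.3936]
ee_rot: [0.994, 0.111, 0.004, 0.001]
ft_force: [2.1, 0.1, -1.4]
grip_width: 0.156
grasp_force: 79.3
```

```bash
python3 - <<'E'
from g import *
from workcell import optics
import cv2
g=np.load("grasp.npz"); RG=Ro.from_quat(g["q"]).as_matrix()
rel(g["p"]+.15*RG@[0,0,-1]+np.array([0,0,.08]),RG)
c=optics.camera("scene");t=optics.camera("top")
i=np.vstack([c["color"][110:220,150:310],t["color"][160:270,360:520]])
cv2.imwrite("pics/s4.png",cv2.resize(i,None,fx=2.7,fy=2.7,interpolation=2)[:,:,::-1])
E
```

```text
t 9.73 rel [ 0.1425 -0.5145  0.015 ] [-0.391  0.291 -1.219] target [0.5042 0.3549 0.3781]
```

View pics/s4.png

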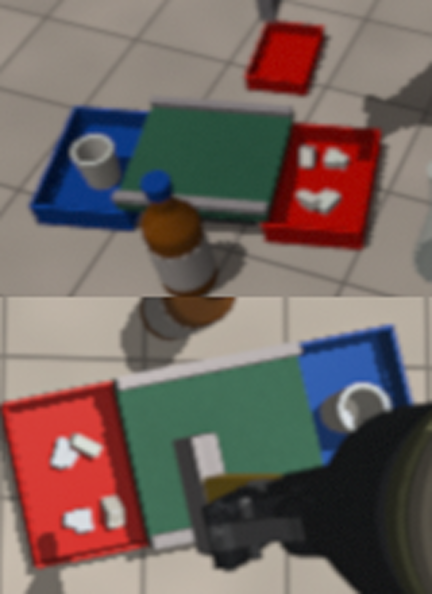

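All four shards now lie in the red tray: upper half of the picture around (320,155) and (318,200), lower half around (75,450) and (90,515). The plate is clear and nothing else has moved, so I'll return the scraper.

Call:
jog_arm:
  increments:
    - [0.143,-0.514,0.015,-0.39,0.29,-1.22,-1]
    - [0.143,-0.514,0.015,-0.39,0.29,-1.22,-1]
    - [0.143,-0.514,0.015,-0.39,0.29,-1.22,-1]
    - [0.143,-0.514,0.015,-0.39,0.29,-1.22,-1]
    - [0.143,-0.514,0.015,-0.39,0.29,-1.22,-1]

```text
clock: 10.25
position: [0.4887, 0.0321, 0.385]
ee_rot: [0.912, 0.392, 0.081, 0.086]
ft_force: [1.2, 0.7, -1.5]
grip_width: 0.149
grasp_force: 79.7
```

```bash
cat > r.py <<'E'
from g import *
import sys
g=np.load("grasp.npz"); RG=Ro.from_quat(g["q"]).as_matrix()
for A in sys.argv[1:]:
    s,y,u=map(float,A.split(",")); rel(g["p"]-s*RG[:,2]+y*RG[:,1]+u*zz,RG)
E
python3 r.py .15,0,.08
```

```text
t 10.25 rel [ 0.2455 -0.2095 -0.0197] [-0.205  0.15  -0.632] target [0.5042 0.3549 0.3781]
```

Call:
jog_arm:
  increments:
    - [0.23,-0.2,-0.02,-0.19,0.14,-0.57,-1]
    - [0.23,-0.2,-0.02,-0.19,0.14,-0.57,-1]
    - [0.23,-0.2,-0.02,-0.19,0.14,-0.57,-1]
    - [0.23,-0.2,-0.02,-0.19,0.14,-0.57,-1]
    - [0.23,-0.2,-0.02,-0.19,0.14,-0.57,-1]

```text
clock: 10.67
position: [0.4977, 0.2403, 0.3807]
ee_rot: [0.746, 0.628, 0.153, 0.162]
ft_force: [1.7, -0.0, -1.0]
grip_width: 0.152
grasp_force: 79.7
```

```bash
python3 r.py .15,0,.08
```

```text
t 10.67 rel [ 0.1141 -0.0135 -0.0007] [-0.015  0.013 -0.062] target [0.5042 0.3549 0.3781]
```

Call:
jog_arm:
  increments:
    - [0.1,-0.012,0,-0.015,0.013,-0.05,-1]
    - [0.1,-0.012,0,-0.015,0.013,-0.05,-1]
    - [0.1,-0.012,0,-0.015,0.013,-0.05,-1]
    - [0.1,-0.012,0,-0.015,0.013,-0.05,-1]
    - [0.1,-0.012,0,-0.015,0.013,-0.05,-1]

```text
clock: 11.08
position: [0.5044, 0.3394, 0.377]
ee_rot: [0.729, 0.645, 0.156, 0.167]
ft_force: [0.2, 0.5, -1.7]
grip_width: 0.152
grasp_force: 79.5
```

```bash
python3 r.py .13,.004,.0
```

```text
t 11.08 rel [ 0.0146 -0.0331  0.0898] [-0.002  0.003 -0.016] target [0.5166 0.3538 0.282 ]
```

Call:
jog_arm:
  increments:
    - [0.015,0,0,-0.002,0.003,-0.016,-1]
    - [0.015,-0.017,0.045,-0.002,0.003,-0.016,-1]
    - [0.015,-0.033,0.088,-0.002,0.003,-0.016,-1]
    - [0.015,-0.033,0.09,-0.002,0.003,-0.016,-1]
    - [0.015,-0.033,0.09,-0.002,0.003,-0.016,-1]

```text
clock: 11.5
position: [0.5169, 0.3502, 0.2786]
ee_rot: [0.725, 0.65, 0.154, 0.169]
ft_force: [0.0, -0.6, -0.8]
grip_width: 0.151
grasp_force: 79.5
```

```bash
python3 r.py .1,.004,.0 0,.004,0
python3 - <<'E'
from g import *
from workcell import optics
import h,cv2
c=optics.camera("scene"); P=h.cloud(c); t=optics.camera("top")
o=get_obs(); R=Ro.from_quat(o["ee_rot"]).as_matrix()
m=cv2.erode(h.mask(c,(20,150,60),(32,255,255)),np.ones((3,3))); m[:,:400]=0; m[:,500:]=0
Q=P[m>0]; q0=Q.mean(0); vt=np.linalg.svd(Q-q0,full_matrices=False)[2]
print("handle axis in tool",R.T@vt[0],"handle centre in tool",R.T@(q0-o["position"]))
i=np.hstack([c["color"][180:320,330:500],t["color"][110:250,100:290]])
cv2.imwrite("pics/s5.png",cv2.resize(i,None,fx=2.2,fy=2.2,interpolation=2)[:,:,::-1])
E
```

```text
t 11.5 rel [0.0037 0.001  0.0267] [-0.003  0.006 -0.002] target [0.53   0.3526 0.2552]
t 11.5 rel [0.0043 0.0013 0.1267] [-0.003  0.006 -0.002] target [0.5746 0.3486 0.1658]
handle axis in tool [-0.1232125   0.9090613  -0.39802794] handle centre in tool [-0.00614933  0.00749578  0.07095765]
```

View pics/s5.png

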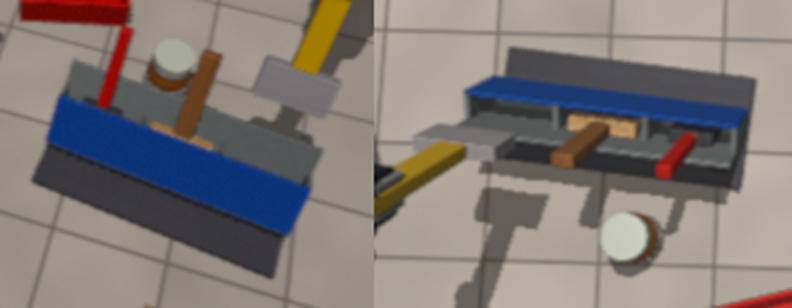

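The blade is above the empty left slot, parallel to the row. It shows at (297,85) in the left half of the picture and (465,138) in the right half.

Call:
jog_arm:
  increments:
    - [0.004,0.001,0.01,-0.003,0.006,-0.002,-1]
    - [0.004,0.001,0.03,-0.003,0.006,-0.002,-1]
    - [0.004,0.001,0.05,-0.003,0.006,-0.002,-1]
    - [0.004,0.001,0.065,-0.003,0.006,-0.002,-1]
    - [0.004,0.001,0.075,-0.003,0.006,-0.002,-1]

```text
clock: 12.02
position: [0.5535, 0.3539, 0.2173]
ee_rot: [0.723, 0.65, 0.161, 0.168]
ft_force: [-0.4, 0.4, -1.0]
grip_width: 0.158
grasp_force: 79.8
```

```bash
python3 r.py 0,.004,0 0,0,0
```

```text
t 12.02 rel [-0.0039 -0.004   0.0557] [ 0.005 -0.007 -0.001] target [0.5746 0.3486 0.1658]
t 12.02 rel [-0.0039 -0.008   0.0556] [ 0.005 -0.007 -0.001] target [0.5711 0.349  0.164 ]
```

Call:
jog_arm:
  increments:
    - [-0.004,-0.004,0,0.005,-0.007,0,-1]
    - [-0.004,-0.004,0.01,0.005,-0.007,0,-1]
    - [-0.004,-0.004,0.022,0.005,-0.007,0,-1]
    - [-0.004,-0.004,0.034,0.005,-0.007,0,-1]
    - [-0.004,-0.004,0.042,0.005,-0.007,0,-1]

```text
clock: 12.43
position: [0.5677, 0.3488, 0.1755]
ee_rot: [0.724, 0.651, 0.156, 0.168]
ft_force: [-0.1, -0.7, -1.5]
grip_width: 0.157
grasp_force: 79.6
```

```bash
python3 r.py 0,.004,0 0,0,0
```

```text
t 12.43 rel [0.0005 0.0018 0.0118] [-0.002  0.001  0.   ] target [0.5746 0.3486 0.1658]
t 12.43 rel [ 0.0005 -0.0022  0.0118] [-0.002  0.001  0.   ] target [0.5711 0.349  0.164 ]
```

Call:
jog_arm:
  increments:
    - [0,-0.001,0.004,0,0,0,-1]
    - [0,-0.002,0.008,0,0,0,-1]
    - [0,-0.002,0.011,0,0,0,-1]
    - [0,-0.002,0.0115,0,0,0,-1]
    - [0,-0.002,0.0115,0,0,0,-1]

```text
clock: 12.85
position: [0.5707, 0.3489, 0.1655]
ee_rot: [0.724, 0.651, 0.156, 0.168]
ft_force: [-0.7, 0.3, -1.5]
grip_width: 0.155
grasp_force: 79.7
```

```bash
python3 r.py 0,0,0
```

```text
t 12.85 rel [ 0.0001 -0.0003  0.0016] [-0.001  0.001  0.   ] target [0.5711 0.349  0.164 ]
```

Call:
jog_arm:
  increments:
    - [0,0,0.001,0,0,0,-1]
    - [0,0,0.002,0,0,0,-1]
    - [0,0,0.003,0,0,0,-1]
    - [0,0,0.003,0,0,0,-1]

```text
clock: 13.18
position: [0.5718, 0.3492, 0.1644]
ee_rot: [0.724, 0.651, 0.156, 0.168]
ft_force: [-9.5, -2.3, 12.7]
grip_width: 0.153
grasp_force: 81.9
```

```bash
python3 r.py 0,0,0
```

```text
t 13.18 rel [-0.0003 -0.0008  0.    ] [-0.001 -0.    -0.   ] target [0.5711 0.349  0.164 ]
```

The blade meets the floor at the recorded home pose, with about 15 N along the axis. I'll release it.

Call:
jog_arm:
  increments:
    - [0,0,-0.002,0,0,0,-0.5]
    - [0,0,-0.002,0,0,0,0.2]
    - [0,0,-0.002,0,0,0,1]
    - [0,0,-0.002,0,0,0,1]
    - [0,0,-0.002,0,0,0,1]

```text
clock: 13.6
position: [0.5711, 0.3487, 0.1645]
ee_rot: [0.724, 0.651, 0.156, 0.168]
ft_force: [0.0, 0.4, -0.2]
grip_width: 0.807
grasp_force: 0.0
```

Call:
jog_arm:
  increments:
    - [0,0,-0.002,0,0,0,1]
    - [0,0,-0.002,0,0,0,1]
    - [0,0,-0.002,0,0,0,1]
    - [0,0,-0.002,0,0,0,1]
    - [0,0,-0.002,0,0,0,1]

```text
clock: 14.02
position: [0.5702, 0.3488, 0.1663]
ee_rot: [0.724, 0.651, 0.156, 0.168]
ft_force: [0.1, 0.5, 0.3]
grip_width: 0.999
grasp_force: 0.0
```

Call:
jog_arm:
  increments:
    - [0,0,-0.02,0,0,0,1]
    - [0,0,-0.05,0,0,0,1]
    - [0,0,-0.09,0,0,0,1]
    - [0,0,-0.13,0,0,0,1]
    - [0,0,-0.16,0,0,0,1]

```text
clock: 14.43
position: [0.4981, 0.3557, 0.3127]
ee_rot: [0.724, 0.651, 0.157, 0.168]
ft_force: [0.1, 1.5, 2.0]
grip_width: 1.0
grasp_force: 0.0
```

Call:
jog_arm:
  increments:
    - [0,0,-0.02,0,0,0,1]
    - [0,0,-0.04,0,0,0,1]
    - [0,0,-0.04,0,0,0,1]
    - [0,0,-0.04,0,0,0,1]
    - [0,0,-0.04,0,0,0,1]

```text
clock: 14.85
position: [0.4814, 0.3565, 0.3445]
ee_rot: [0.724, 0.651, 0.155, 0.168]
ft_force: [0.2, 1.0, -0.8]
grip_width: 1.002
grasp_force: 0.0
```

```bash
python3 - <<'E'
from g import *
from workcell import optics
import h,cv2
c=optics.camera("scene"); P=h.cloud(c); t=optics.camera("top")
c0=h.load("scene"); P0=h.cloud(c0)
for C,Pc in((c0,P0),(c,P)):
    m=cv2.erode(h.mask(C,(20,150,60),(32,255,255)),np.ones((3,3))); m[:,:420]=0; m[:,490:]=0
    Q=Pc[m>0]; q0=Q.mean(0); vt=np.linalg.svd(Q-q0,full_matrices=False)[2]
    print(len(Q),"axis",vt[0],"mean",q0,"top s",np.percentile((Q-B)@a,[2,98]),"lat",((Q-B)@hy).mean())
print(get_obs()["ft_force"],get_obs()["clock"])
i=np.hstack([c["color"][90:300,150:490]])
cv2.imwrite("pics/s6.png",cv2.resize(i,None,fx=2.3,fy=2.3,interpolation=2)[:,:,::-1])
E
```

```text
442 axis [ 0.50628108 -0.18014875  0.8433421 ] mean [0.59695702 0.34265627 0.13717891] top s [0.05499709 0.1686636 ] lat -0.001014209310683621
450 axis [ 0.42686969 -0.16615923  0.88891697] mean [0.59365151 0.34452442 0.13433921] top s [0.05523337 0.16831926] lat 0.0005076541970048665
[-0.37527754  0.122428    0.48457935] 14.95
```

View pics/s6.png

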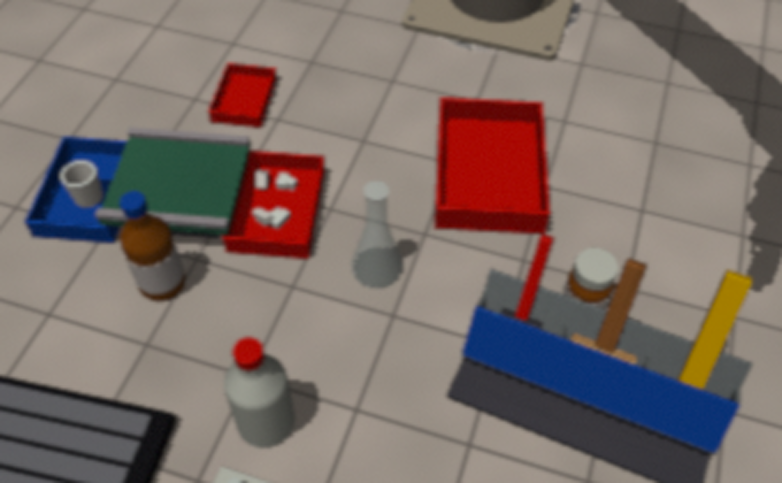

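The scraper is back in its slot at (718,330), seated to the same depth as at the start. All four shards are in the red tray near (272,198), everything else stands as before and the gripper is clear.

```bash
python3 -c "
from workcell import workorder
print(workorder.hand_in())"
```

```text
the job is handed in; nothing more can be done
None
```

The job is handed in at about 15 s on the robot's clock: all four shards are in the red waste tray, and the scraper is back in its slot, blade down, fully home and released; the final picture shows the other items standing as before.

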